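# Secure a phone in the repair holder

## Task

Set the lilac phone up for repair: first push it gently across the holder's plate until it lies flush against both blue fences, the long back one and the short end one. Then swing the yellow brace out over the phone by its red knob until it clicks home on its end stop, with the phone still flush, and leave everything else on the bench where it is.

Things in the scene. Friction and masses are not known exactly. Their poses are not given: they have to be found in the camera images.
- holder: Phone holder fixed to the bench: plate 190 (x) by 250 (y) by 12 mm, grey liner on top. Origin: centre of its underside, z up. Blue back fence along y: inner face at x = +45 mm, y -92 to +93. Blue end fence along x: inner face at y = +85 mm, x -29 to +53. Fences 8 mm thick, tops 26 mm above the bench. The -x side (towards the robot) and -y side are open.
- holder_home (a point): Point on the plate's top (12 mm above the bench), at x = +8, y = +10 mm in the holder's frame; axes as the holder's. The phone's origin is here when it lies flush against both fences.
- phone: Lilac phone in a black bumper case, lying face down on the plate: 74 (x) by 150 (y) by 12 mm thick, about 190 g. Origin: centre of its underside; z up, y along its length to the camera end, nearer the end fence. At the start it lies 12 to 30 mm short of the back fence and 12 to 35 mm short of the end fence, a little skewed.
- brace (a joint): Brace angle, rad, counter-clockwise from above. 0: folded, pointing to the holder's +y, behind the back fence. 1.6: seated on its end stop, pointing to the holder's -x across the phone. Stiff hinge, stays where left; a sprung ball resists (about 5 N at the knob) from 1.1 to some 1.4, then snaps it onto the stop and holds it.
- brace_hinge (a point): Brace's upright hinge axis, at x = +70, y = -20 mm in the holder's frame, behind the back fence, at the height of the bar's underside, 29 mm above the bench. Yellow bar 16 mm wide, 14 mm high (29 to 43 mm above the bench, 5 mm over the phone), ends 126 mm from the axis. Dark hub 28 mm across, top 47 mm above the bench. Behind it a dark detent block, 44 mm high.
- brace_knob_top (a point): Top centre of the red knob, an upright round pin 14 mm in diameter near the bar's end, 120 mm from the hinge axis; it stands from 43 mm (bar's top) to 84 mm above the bench. Its axes turn with the brace: y points from the hinge to the knob.
- spare_phone: Bystander: blue phone in a white case, 74 by 150 by 12 mm, on a fixed black foam mat 190 by 120 by 8 mm beside the holder's end fence. Origin: centre of its underside. Leave it alone.
- parts_tray: Bystander: blue divided tray 120 by 90 by 28 mm, on the bench at the holder's -y side. Origin: centre of its underside. Leave it alone.
- screwdriver: Bystander: screwdriver 150 mm long lying on the bench beyond the holder. Leave it alone.
There are look-alikes about, which are no part of the job. What is shaped like the phone but orange or purple is not meant.

How it is judged:
By the outcome, as a careful person would: the job done as asked, in the order asked, and still so for the second after the job is handed in, with the robot touching nothing.
It also fails if it takes over 59 s, if anything falls off the work surface, if the arm or the gripper's body presses on something with over 40 N, if the wrist force passes 120 N, or if a joint passes its speed limit or range.

## Robot

A 6-joint arm with a two-finger parallel gripper is mounted at the origin on the work surface. World frame = base frame: x ahead of the robot, y to its left, z up, the work surface at z = 0. Lengths are in m, angles in rad, forces in N, time in s.
With the tool pointing down it reaches from about 0.375 to 0.9 m from the base axis. Payload 3.1 kg.
Tool frame: the origin (TCP) lies on the centre line of the jaws, within the pads' length; the fingertips stand 19 mm ahead of it and the grasp point (between the pads) is the TCP; z points along the fingers, y is the direction in which the jaws open and shut (so a half turn about z gives the same grasp; the last joint's range is limited). The gripper opens to 85 mm and grips with 20 to 120 N. Pads are 22 mm wide; open, the fingers measure 114 mm over their backs; the gripper's body (76 mm by 85 mm) begins 54 mm behind the grasp point. The pads swing forward as they close: fully open they stand 13 mm farther back than shut.
Start: joints at [1.121, 0.527, 1.433, -0, 1.181, -0.178], TCP at [0.167, 0.602, 0.25] pointing down, gripper open.
Joint ranges: [-3.08, 3.08], [-0.75, 2.2], [0.22, 2.44], [-1.43, 4.57], [0, 2.65], [-2.85, 2.85]. Speed limits (rad/s): [2.79, 2.79, 3.14, 3.14, 3.14, 3.14].

## Interface

Orientations are given as a unit quaternion [x, y, z, w].
In Python, from station import manip, imaging, workorder gives the robot as it stands.
- The arm moves only by the shell command python3 -m creep 'ROWS' [FORCE]. ROWS is a JSON object of lists of equal length, an entry for each row: "claw": the finger opening in cm, from 0 to 8.54; "dp": the shift along the tool's x, y, z in cm, a list of three; "roll": the turn about the tool's z in rad. In form: {"claw": [claw, ...], "dp": [[dx, dy, dz], ...], "roll": [roll, ...]}. A call has 1 to 12 rows; each row is the pose to reach, as a shift and turn from the pose commanded when the call began, along the tool's axes at that moment; what a row does not reach only later rows make up. A row lasts 1/10 s, in which the tool goes at most 50 mm and 8.59 degrees, less where a joint would pass 70% of its speed; a pose out of reach is approached as far as the arm can. A call with a gripper value outside its range is refused whole. The fingers move at their own pace and stop on an object; FORCE is the grip in N (left out, the last holds). Time passes only in rows, so rows that repeat a pose let the fingers close. It gives the time, the measured TCP pose, the force and the opening at its end, in the units of the state.
- manip.sense(): the state, without advancing time (a new reading comes with each control period).
- imaging.snapshot(name): name is "scene" or "side" or "wrist"; returns a dict with "image" (400x640x3 uint8, red, green, blue), "z_map" (400x640 float32, m along the optical axis (not along the pixel's ray), 0 where there is no reading), "vfov" (degrees; the focal length in pixels is half the picture's height over the tangent of half this angle, whatever the lens; pixels are square), "cx", "cy" (the principal point, pixels), "R" (3x3) and "t" (3): a world point X has camera coordinates R X + t. Camera axes: x right, y down, z forward; pixel columns grow to the right and rows downward; lengths in m; the calibration is good to about 2 mm. The wrist camera is an equidistant fisheye: a pixel r from the principal point sees the ray r / f radians off the axis. A picture is of the moment at which its call begins.
- workorder.sign_off(): hands the job in, once; it reports no verdict.
The state is a dict: "t": time; "q": joint angles; "qd": joint speeds; "tau": joint torques, N m; "tcp_pos": TCP position; "tool_rot": TCP orientation; "force": force on the tool from outside, world axes, zero at the start; "ft_torque": the same for the moment, N m; "finger_gap": opening from 0.0 (shut) to 1.0 (fully open).
Only numpy, scipy, OpenCV 4.12 (cv2) and the standard library are available. Lean on these libraries where they do the work, as an engineer would, in place of code of your own. Each camera call takes 0.05 s, during which the arm holds its last target.

## Working session

There is one attempt and no reset: what is moved stays moved. The work goes in short steps, Python scripts to look and compute and a shell command to move; the robot and the scene stay as the last step left them, time stands still between calls to the robot, and variables do not carry over. Pictures are saved under pics/ and viewed, and the job is handed in when it is done.

```bash
mkdir -p pics; ls; cat > h.py <<'E'
import numpy as np,cv2
from station import manip,imaging,workorder
def snap(n,f):
    s=imaging.snapshot(n); cv2.imwrite('pics/'+f+'.png',s['image'][:,:,::-1]); np.savez('pics/'+f+'.npz',**{k:np.array(v) for k,v in s.items()}); return s
def foc(s): return 200/np.tan(np.radians(float(s['vfov']))/2)
def ray(s,u,v,z):
    f=foc(s); d=np.array([(u-s['cx'])/f,(v-s['cy'])/f,1.]); R=np.array(s['R']);t=np.array(s['t'])
    o=-R.T@t; w=R.T@d; return o+w*(z-o[2])/w[2]
def proj(s,X):
    c=np.array(s['R'])@np.array(X)+np.array(s['t']); f=foc(s); return c[:2]/c[2]*f+[float(s['cx']),float(s['cy'])]
def load(f): return dict(np.load('pics/'+f+'.npz'))
E
python3 - <<'E'
from h import *
print(manip.sense())
for n in ['scene','side','wrist']:
    s=snap(n,n+'0'); print(n,s['vfov'],s['cx'],s['cy'],-np.array(s['R']).T@s['t'])
E
```

```text
pics
{'t': 0.0, 'q': array([ 1.12151179e+00,  5.28452854e-01,  1.43392780e+00, -2.58457013e-06,
        1.18142482e+00, -1.78508561e-01]), 'qd': array([-0.00178075,  0.00203133, -0.00043586, -0.00016412,  0.00147287,
        0.00068452]), 'tau': array([ 6.14143737e-04, -4.42354703e+01, -1.78024542e+01, -2.88341207e-04,
        8.33852071e-03, -2.08872211e-05]), 'tcp_pos': array([0.16684501, 0.601597  , 0.24933366]), 'tool_rot': array([ 1.34974190e-01,  9.90848497e-01, -1.05272077e-03, -3.40487574e-04]), 'force': array([-0.53442463,  0.01980968, -0.98638447]), 'ft_torque': array([-0.01669282, -0.006254  ,  0.01353362]), 'finger_gap': 1.0005411098289692}
scene 49.22953107453504 318.7280058909248 204.63689770789088 [1.21269649 0.51562622 0.96527321]
side 44.853305760796644 320.92969489034994 196.95973799475786 [ 0.37203811 -0.75870556  1.17847721]
wrist 65.70646984690485 321.6390570025034 197.6749851543657 [0.10152873 0.61912196 0.372103  ]
```

View pics/scene0.png

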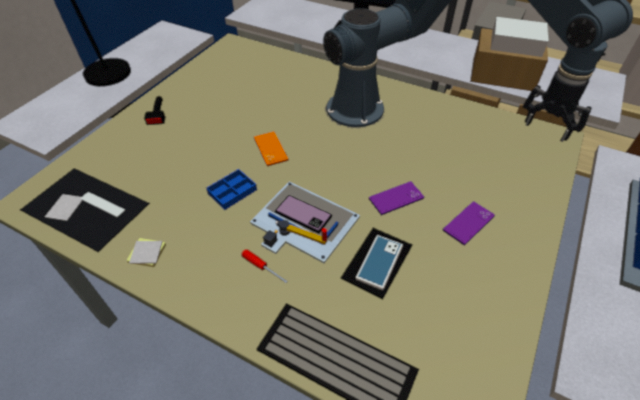

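View pics/side0.png

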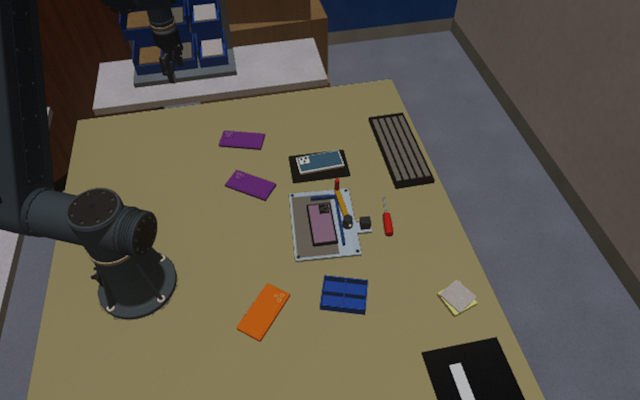

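View pics/wrist0.png

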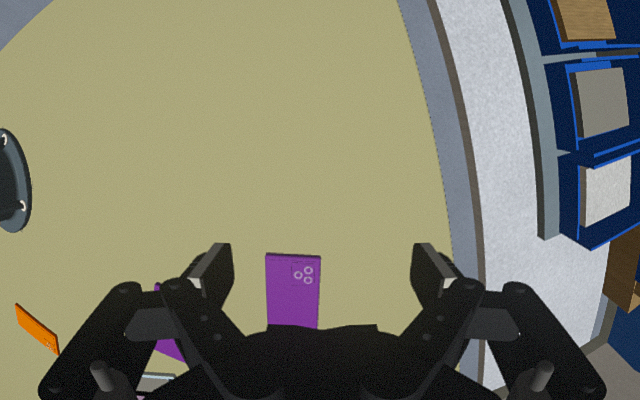

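The scene view shows the holder around (305,222) with the lilac phone at (303,212), the brace knob at (324,233) and the spare phone at (380,262). In the side view the holder is around (325,225). I'll zoom in on both views.

```bash
python3 - <<'E'
from h import *
a=load('scene0');b=load('side0')
A=cv2.resize(a['image'][170:290,230:390,::-1],None,fx=5,fy=5,interpolation=2)
B=cv2.resize(b['image'][170:270,270:400,::-1],None,fx=6,fy=6,interpolation=2)
cv2.imwrite('pics/sz.png',A);cv2.imwrite('pics/bz.png',B)
for s,uv in ((a,(305,222)),(b,(325,225))): print(ray(s,*uv,0.012))
E
```

```text
[0.55311012 0.10705378 0.012     ]
[0.54449959 0.08691041 0.012     ]
```

View pics/sz.png

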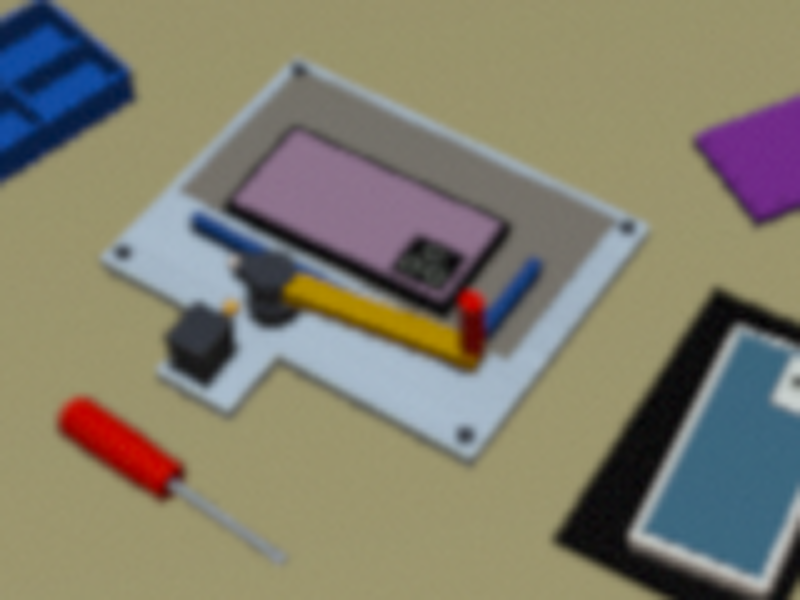

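View pics/bz.png

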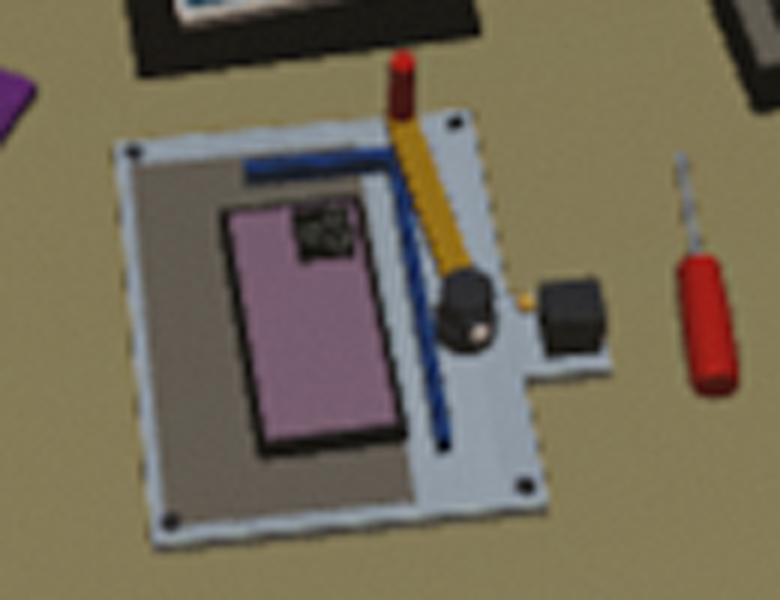

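```bash
python3 - <<'E'
from h import *
a=load('scene0');b=load('side0')
P={}
loc=np.array([[-95,-125],[-95,125],[95,125],[95,-125]])/1000
def fit(L,W):
    L=np.array(L);W=np.array(W);l=L-L.mean(0);w=W-W.mean(0)
    th=np.arctan2((l[:,0]*w[:,1]-l[:,1]*w[:,0]).sum(),(l*w).sum());c,s=np.cos(th),np.sin(th);R=np.array([[c,-s],[s,c]])
    t=W.mean(0)-R@L.mean(0); return th,t,np.abs(L@R.T+t-W).max()
def ploc(th,t,X): c,s=np.cos(th),np.sin(th); return np.array([[c,s],[-s,c]])@(np.array(X)[:2]-t)
A=[(298,58),(650,230),(470,462),(102,258)]
B=[(155,543),(118,142),(468,112),(547,503)]
PA=[(u/5+230-.4,v/5+170-.4) for u,v in A]; PB=[(u/6+270-.4,v/6+170-.4) for u,v in B]
r=[]
for s,p in((a,PA),(b,PB)):
    W=np.array([ray(s,*q,.012)[:2] for q in p]); print(W.round(4).tolist()); f=fit(loc,W);print(f); r.append(f)
# phone top corners lilac+case z=.024 : -x-y,-x+y,+x+y,+x-y
A=[(295,126),(508,228),(447,303),(230,205)]
B=[(262,448),(222,210),(360,197),(405,435)]
PA=[(u/5+230-.4,v/5+170-.4) for u,v in A]; PB=[(u/6+270-.4,v/6+170-.4) for u,v in B]
for (th,t,_),s,p in((r[0],a,PA),(r[1],b,PB)):
    print((np.array([ploc(th,t,ray(s,*q,.024)) for q in p])*1e3).round(1).tolist())
for (th,t,_),s,p in((r[0],a,(470/5+229.6,297/5+169.6)),(r[1],b,(402/6+269.6,60/6+169.6))):
    print('knob',ray(s,*p,.084),ploc(th,t,ray(s,*p,.084)))
E
```

```text
[[0.4362, -0.0149], [0.4596, 0.2325], [0.6471, 0.2162], [0.6236, -0.0313]]
(np.float64(-0.09163927064985972), array([0.54162892, 0.10065221]), np.float64(0.001289814344385909))
[[0.4377, -0.0169], [0.4592, 0.2316], [0.6442, 0.2144], [0.6241, -0.0325]]
(np.float64(-0.08537717580567393), array([0.54129331, 0.09915286]), np.float64(0.0024352019837622363))
[[-39.2, -85.6], [-42.1, 60.8], [21.3, 61.8], [30.3, -80.4]]
[[-38.3, -84.9], [-43.6, 63.0], [27.4, 63.1], [30.6, -85.5]]
knob [0.60056824 0.1914135  0.084     ] [0.05038635 0.09577406]
knob [0.60279244 0.19487336 0.084     ] [0.05311271 0.1006161 ]
```

```bash
cat >> h.py <<'E'
H=np.array([0.5415,0.100]);TH=-0.088
def h2w(x,y,H=None,TH_=None):
    H=globals()['H'] if H is None else H; th=TH if TH_ is None else TH_
    c,s=np.cos(th),np.sin(th); return H+np.array([c*x-s*y,s*x+c*y])/1000
def w2h(X):
    c,s=np.cos(TH),np.sin(TH); return np.array([[c,s],[-s,c]])@(np.array(X)[:2]-H)*1000
def step(pos,yaw):
    """yaw: world angle of tool y minus 90deg; prints dp(cm), roll from present pose"""
    from scipy.spatial.transform import Rotation as Ro
    s=manip.sense(); R=Ro.from_quat(s['tool_rot']).as_matrix()
    d=R.T@(np.array(pos)-s['tcp_pos'])*100
    cur=np.arctan2(R[1,1],R[0,1])-np.pi/2
    print('dp',d.round(2),'roll',round(-((yaw-cur+np.pi)%(2*np.pi)-np.pi),3),'z-tilt',R[:,2].round(4))
def st():
    s=manip.sense(); print(round(s['t'],2),s['tcp_pos'].round(4),'h',w2h(s['tcp_pos']).round(1),'F',s['force'].round(1),'gap',round(s['finger_gap'],3),'q',s['q'].round(2))
E
python3 - <<'E'
from h import *
step([.66,.09,.25],TH); s=load('wrist0'); print(s['R'])
E
```

```text
dp [-61.2  -36.12  -0.  ] roll -0.183 z-tilt [-8.0e-04 -1.5e-03 -1.0e+00]
[[ 0.26813089  0.96338081 -0.00180199]
 [ 0.92986013 -0.25831128  0.26198363]
 [ 0.25192453 -0.0719215  -0.96507064]]
```

```bash
python3 -m creep '{"claw":[6,6,6,6,6,6,6,6,6,6,6,6],"dp":[[-4,-2.4,0],[-8,-4.8,0],[-12,-7.2,0],[-16,-9.6,0],[-20.4,-12,0],[-24.5,-14.5,0],[-28.6,-17,0],[-32.6,-19.2,0],[-36.7,-21.6,0],[-40.8,-24,0],[-45,-26.4,0],[-49,-29,0]],"roll":[0,0,0,-0.05,-0.1,-0.15,-0.18,-0.18,-0.18,-0.18,-0.18,-0.18]}'; python3 - <<'E'
from h import *
st();step([.66,.09,.25],TH)
E
```

```text
t: 1.35
tcp_pos: [0.5629, 0.1901, 0.2501]
tool_rot: [0.045, 0.999, 0.0, -0.0]
force: [-0.0, 1.4, 0.7]
finger_gap: 0.704
1.35 [0.5629 0.1901 0.2501] h [13.4 91.7] F [-0.   1.4  0.7] gap 0.704 q [ 0.14  0.49  1.51  0.    1.14 -1.34]
dp [-1.058e+01 -9.090e+00  1.000e-02] roll -0.003 z-tilt [-1.e-04  2.e-04 -1.e+00]
```

```bash
python3 -m creep '{"claw":[6,6,6,6,6,6],"dp":[[-3.5,-3,0],[-7,-6,0],[-10.5,-9,0],[-10.5,-9,0],[-10.5,-9,0],[-10.5,-9,0]],"roll":[0,0,0,0,0,0]}'; python3 - <<'E'
from h import *
s=snap('wrist','w1');snap('scene','s1');snap('side','b1');st();print(foc(s))
E
```

```text
t: 1.95
tcp_pos: [0.657, 0.0933, 0.2498]
tool_rot: [0.045, 0.999, 0.0, -0.001]
force: [0.4, 0.9, -0.8]
finger_gap: 0.701
2.1 [0.6571 0.0939 0.2504] h [115.7   4.1] F [-0.1  1.4  0.2] gap 0.704 q [-0.03  0.58  1.33  0.    1.23 -1.51]
309.70691628693146
```

View pics/w1.png

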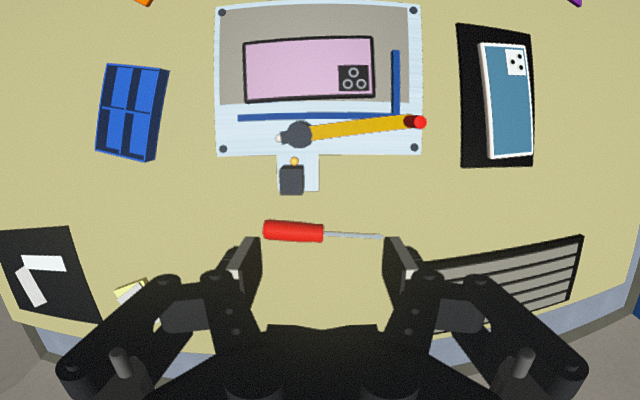

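The wrist view shows the plate at (215-422, 0-157), the phone at (243-375, 37-102), the back fence at row ~116, the end fence at column ~396 and the knob at (419,122). I'll zoom in for precise points.

```bash
python3 - <<'E'
from h import *
a=load('w1')
A=cv2.resize(a['image'][0:170,205:435,::-1],None,fx=3.45,fy=3.45,interpolation=2)
cv2.imwrite('pics/wz.png',A)
E
```

```text
(no output)
```

View pics/wz.png

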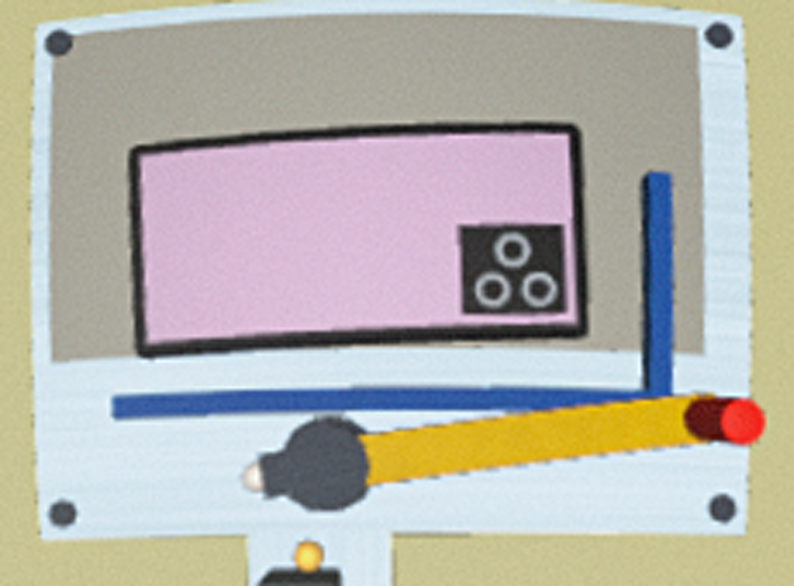

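```bash
cat >> h.py <<'E'
def fray(s,u,v,z):
    f=foc(s); x=u-float(s['cx']);y=v-float(s['cy']);r=np.hypot(x,y);th=r/f
    d=np.array([x/r*np.sin(th),y/r*np.sin(th),np.cos(th)]);R=np.array(s['R']);o=-R.T@np.array(s['t']);w=R.T@d
    return o+w*(z-o[2])/w[2]
def fit(L,W):
    L=np.array(L);W=np.array(W);l=L-L.mean(0);w=W-W.mean(0)
    th=np.arctan2((l[:,0]*w[:,1]-l[:,1]*w[:,0]).sum(),(l*w).sum());c,s=np.cos(th),np.sin(th);R=np.array([[c,-s],[s,c]])
    t=W.mean(0)-R@L.mean(0); return th,t,np.abs(L@R.T+t-W).max()
E
python3 - <<'E'
from h import *
s=load('w1'); z=lambda u,v:(u/3.45+205-.36,v/3.45-.36)
C=[(38,22),(743,15),(745,536),(42,541)]
loc=np.array([[-95,-125],[-95,125],[95,125],[95,-125]])/1000
W=np.array([fray(s,*z(*c),.012)[:2] for c in C]);print(W.round(4).tolist(),fit(loc,W))
import h
h.TH,h.H=fit(loc,W)[:2]
for n,zz,pts in (('phone',.024,[(131,148),(580,126),(587,331),(142,356)]),('knob',.084,[(742,421)]),('hub',.047,[(326,463)]),('backfence inner top',.026,[(113,397),(450,388)]),('endfence inner',.026,[(647,173),(650,385)])):
    print(n,[w2h(fray(s,*z(*p),zz)).round(1).tolist() for p in pts],[fray(s,*z(*p),zz)[:2].round(4).tolist() for p in pts])
E
```

```text
[[0.4351, -0.0161], [0.4561, 0.2302], [0.644, 0.2141], [0.6231, -0.0322]] (np.float64(-0.08517914916886717), array([0.53957851, 0.09898002]), np.float64(0.0014049308952817918))
phone [[-38.9, -85.0], [-43.5, 62.0], [26.0, 63.7], [32.3, -81.6]] [[0.4935, 0.0176], [0.5015, 0.1644], [0.5709, 0.1602], [0.5648, 0.015]]
knob [[53.2, 97.6]] [[0.6008, 0.1917]]
hub [[68.3, -19.6]] [[0.6059, 0.0737]]
backfence inner top [[45.4, -91.3], [45.4, 19.0]] [[0.5771, 0.0041], [0.5864, 0.114]]
endfence inner [[-28.0, 83.6], [43.2, 84.4]] [[0.5188, 0.1847], [0.5898, 0.1794]]
```

```bash
sed -i 's/^H=.*/H=np.array([0.5400,0.0992]);TH=-0.086/' h.py; python3 - <<'E'
from h import *
step([*h2w(-68,-10),.06],TH)
E
```

```text
dp [18.49 -1.53 19.05] roll -0.003 z-tilt [-8.e-04  1.e-04 -1.e+00]
```

```bash
python3 -m creep '{"claw":[6,6,6,6,6,6,6,6,6,6,6,6],"dp":[[4,-0.3,0],[8.5,-0.7,0],[13,-1,0],[17,-1.4,1],[18.5,-1.5,4],[18.5,-1.5,8],[18.5,-1.5,12],[18.5,-1.5,16],[18.5,-1.5,19],[18.5,-1.5,20],[18.5,-1.5,20.6],[18.5,-1.5,21]],"roll":[0,0,0,0,0,0,0,0,0,0,0,0]}'; python3 - <<'E'
from h import *
s=snap('wrist','w2');st();step([*h2w(-68,-10),.036],TH)
E
```

```text
t: 3.3
tcp_pos: [0.4731, 0.0947, 0.0409]
tool_rot: [0.045, 0.999, 0.0, 0.001]
force: [0.3, 1.1, 1.0]
finger_gap: 0.703
3.35 [0.4731 0.0946 0.0407] h [-66.2 -10.3] F [ 0.2 -1.1 -1. ] gap 0.7 q [-0.03  0.72  1.94 -0.    0.49 -1.52]
dp [0.18 0.03 0.47] roll -0.004 z-tilt [ 1.7e-03 -1.0e-04 -1.0e+00]
```

View pics/w2.png

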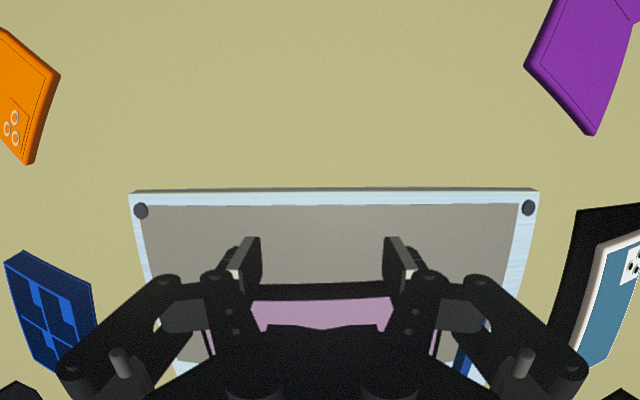

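The fingers stand over the liner on the -x side of the phone, with the phone's edge at row ~290 and the pads at (250,262) and (395,262). I'll lower by touch.

```bash
python3 -m creep '{"claw":[6,6,6],"dp":[[0,0,0.2],[0,0,0.5],[0,0,0.5]],"roll":[0,0,0]}'
```

```text
t: 3.65
tcp_pos: [0.4728, 0.0944, 0.0357]
tool_rot: [0.045, 0.999, 0.0, 0.001]
force: [0.5, -0.3, -0.5]
finger_gap: 0.699
```

```bash
python3 -m creep '{"claw":[6,6,6],"dp":[[0,0,0.2],[0,0,0.3],[0,0,0.3]],"roll":[0,0,0]}'
```

```text
t: 3.95
tcp_pos: [0.4725, 0.0944, 0.0322]
tool_rot: [0.045, 0.999, -0.0, -0.0]
force: [0.0, -0.3, 0.3]
finger_gap: 0.702
```

```bash
python3 -m creep '{"claw":[6,6,6],"dp":[[0,0,0.1],[0,0,0.2],[0,0,0.2]],"roll":[0,0,0]}'
```

```text
t: 4.25
tcp_pos: [0.4724, 0.0944, 0.0302]
tool_rot: [0.045, 0.999, -0.0, -0.0]
force: [0.0, 1.1, -0.6]
finger_gap: 0.705
```

```bash
python3 -m creep '{"claw":[6,6,6],"dp":[[0,0,0.1],[0,0,0.2],[0,0,0.2]],"roll":[0,0,0]}'
```

```text
t: 4.55
tcp_pos: [0.4725, 0.0944, 0.0282]
tool_rot: [0.045, 0.999, -0.0, -0.0]
force: [-0.0, 0.5, -0.1]
finger_gap: 0.703
```

```bash
python3 -m creep '{"claw":[6,6,6],"dp":[[0,0,0.1],[0,0,0.2],[0,0,0.2]],"roll":[0,0,0]}'
```

```text
t: 4.85
tcp_pos: [0.4724, 0.0944, 0.0262]
tool_rot: [0.045, 0.999, -0.0, -0.0]
force: [-0.9, 0.5, 0.8]
finger_gap: 0.704
```

```bash
python3 -m creep '{"claw":[6,6,6,6,6,6,6,6,6,6],"dp":[[-0.3,0,0],[-0.6,0,0],[-0.8,0,0],[-1,0,0],[-1.2,0,0],[-1.4,0,0],[-1.6,0,0],[-1.8,0,0],[-2,0,0],[-2,0,0]],"roll":[0,0,0,0,0,0,0,0,0,0]}';  python3 - <<'E'
from h import *
s=snap('wrist','w3');s=snap('side','b3');st()
cv2.imwrite('pics/b3z.png',cv2.resize(s['image'][170:270,270:400,::-1],None,fx=6,fy=6,interpolation=2))
E
```

```text
t: 5.85
tcp_pos: [0.493, 0.0925, 0.0263]
tool_rot: [0.045, 0.999, -0.0, 0.0]
force: [-0.5, 0.1, -0.1]
finger_gap: 0.705
5.95 [0.493  0.0925 0.0263] h [-46.2 -10.7] F [ 1.2  0.6 -0.1] gap 0.701 q [-0.04  0.75  1.89 -0.    0.5  -1.52]
```

View pics/b3z.png

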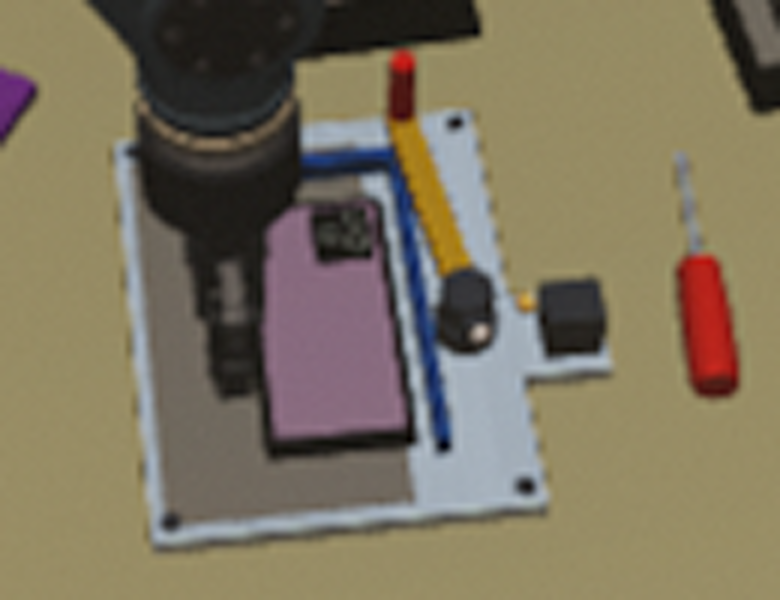

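View pics/w3.png

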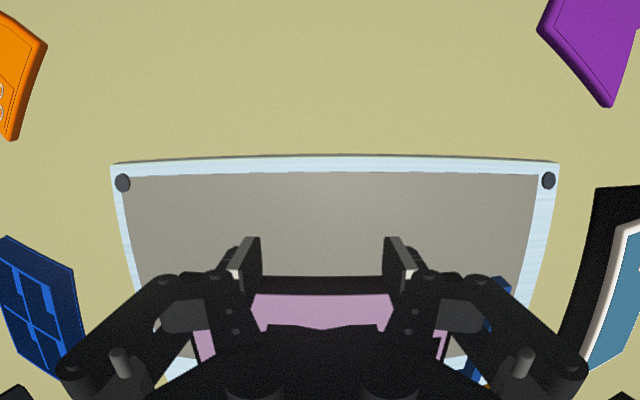

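The phone moved with the fingers and squared up, with a gap left to the back fence at (425,330). I'll continue to contact.

```bash
python3 -m creep '{"claw":[6,6,6,6],"dp":[[-0.15,0,0],[-0.3,0,0],[-0.45,0,0],[-0.45,0,0]],"roll":[0,0,0,0]}'
```

```text
t: 6.35
tcp_pos: [0.4975, 0.0921, 0.0263]
tool_rot: [0.045, 0.999, -0.0, 0.0]
force: [-0.9, 0.3, 1.1]
finger_gap: 0.702
```

```bash
python3 -m creep '{"claw":[6,6,6],"dp":[[-0.1,0,0],[-0.15,0,0],[-0.15,0,0]],"roll":[0,0,0]}'
```

```text
t: 6.65
tcp_pos: [0.4985, 0.092, 0.0263]
tool_rot: [0.045, 0.999, -0.0, 0.0]
force: [-1.6, -0.6, -0.2]
finger_gap: 0.699
```

```bash
python3 -m creep '{"claw":[6,6,6],"dp":[[-0.05,0,0],[-0.1,0,0],[-0.1,0,0]],"roll":[0,0,0]}'; python3 - <<'E'
from h import *
st()
E
```

```text
t: 6.95
tcp_pos: [0.4996, 0.0919, 0.0263]
tool_rot: [0.045, 0.999, -0.0, 0.0]
force: [-0.9, -0.3, 0.8]
finger_gap: 0.702
6.95 [0.4996 0.0919 0.0263] h [-39.6 -10.7] F [-0.9 -0.3  0.8] gap 0.702 q [-0.04  0.76  1.87 -0.    0.51 -1.52]
```

```bash
python3 -m creep '{"claw":[6,6,6],"dp":[[-0.05,0,0],[-0.1,0,0],[-0.1,0,0]],"roll":[0,0,0]}'; python3 - <<'E'
from h import *
st()
s=snap('side','b4');st()
cv2.imwrite('pics/b4z.png',cv2.resize(s['image'][190:250,310:350,::-1],None,fx=10,fy=10,interpolation=2))
E
```

```text
t: 7.25
tcp_pos: [0.4996, 0.0919, 0.0263]
tool_rot: [0.045, 0.999, -0.0, -0.001]
force: [-3.8, -0.1, 2.1]
finger_gap: 0.703
7.25 [0.4996 0.0919 0.0263] h [-39.6 -10.8] F [-3.8 -0.1  2.1] gap 0.703 q [-0.04  0.76  1.87 -0.    0.51 -1.52]
7.3 [0.4996 0.0919 0.0263] h [-39.6 -10.7] F [-3.8 -0.2  2.7] gap 0.703 q [-0.04  0.76  1.87 -0.    0.51 -1.52]
```

View pics/b4z.png

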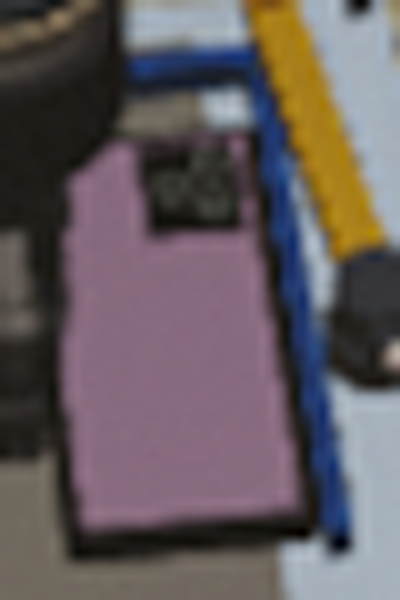

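The phone is flush with the back fence: contact came at -3.8 N, at the predicted place. Next is the -y end.

```bash
python3 -m creep '{"claw":[6,6,6,5,4,2,0,0],"dp":[[0.8,0,0],[1.6,0,0],[1.6,0,-3],[1.6,0,-7],[1.6,0,-7],[1.6,0,-7],[1.6,0,-7],[1.6,0,-7]],"roll":[0,0,0,0,0,0,0,0]}';python3 - <<'E'
from h import *
st();step([*h2w(10,-118),.08],TH)
E
```

```text
t: 8.1
tcp_pos: [0.4837, 0.0933, 0.0952]
tool_rot: [0.045, 0.999, -0.0, -0.001]
force: [-1.2, 0.0, 0.0]
finger_gap: -0.003
8.1 [0.4837 0.0933 0.0952] h [-55.6 -10.7] F [-1.2  0.   0. ] gap -0.003 q [-0.04  0.61  1.89 -0.    0.64 -1.52]
dp [ -6.62 -10.7    1.51] roll -0.005 z-tilt [-2.2e-03  1.0e-04 -1.0e+00]
```

```bash
python3 -m creep '{"claw":[0,0,0,0,0,0,0,0],"dp":[[-1,-4,0],[-3,-8,0],[-5,-10.7,0],[-6.6,-10.7,0],[-6.6,-10.7,2],[-6.6,-10.7,4],[-6.6,-10.7,5],[-6.6,-10.7,5]],"roll":[0,0,0,0,0,0,0,0]}';python3 - <<'E'
from h import *
st();s=snap('wrist','w5');s=snap('side','b5')
cv2.imwrite('pics/b5z.png',cv2.resize(s['image'][170:300,270:400,::-1],None,fx=4.5,fy=4.5,interpolation=2))
E
```

```text
t: 8.9
tcp_pos: [0.5389, -0.0189, 0.0442]
tool_rot: [0.045, 0.999, 0.0, -0.002]
force: [-0.2, 1.0, 0.1]
finger_gap: 0.003
8.9 [ 0.5389 -0.0189  0.0442] h [   9.1 -117.8] F [-0.2  1.   0.1] gap 0.003 q [-0.24  0.74  1.79 -0.    0.62 -1.72]
```

View pics/b5z.png

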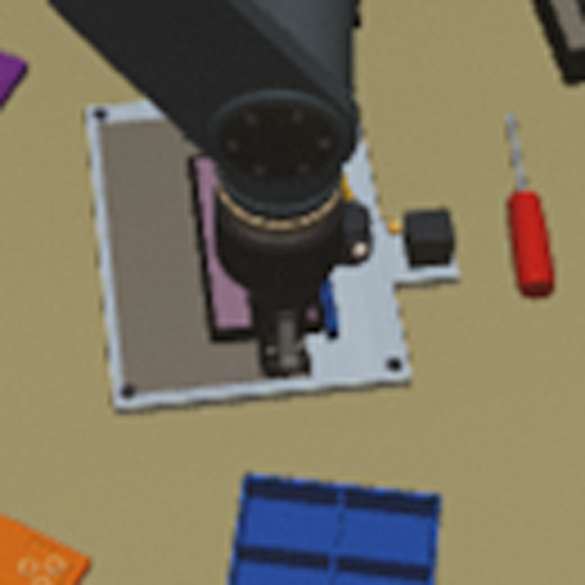

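View pics/w5.png

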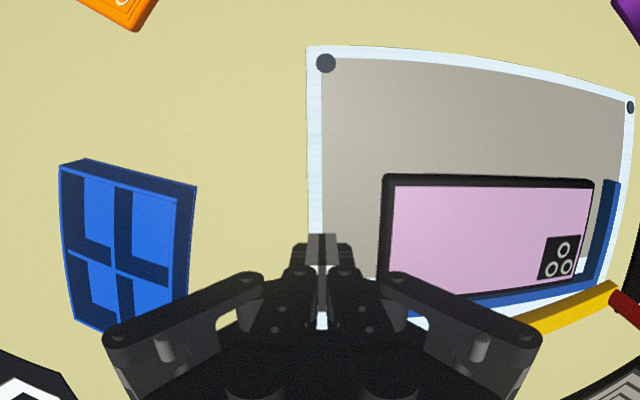

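The closed fingers stand off the phone's -y end (edge at column ~383, fingers at column ~322), the tray is clear at left, and there's a gap to the end fence at column ~598. I'll lower by touch and push +y.

```bash
python3 -m creep '{"claw":[0,0,0,0],"dp":[[0,0,0.3],[0,0,0.6],[0,0,0.8],[0,0,0.8]],"roll":[0,0,0,0]}'
```

```text
t: 9.4
tcp_pos: [0.5405, -0.0192, 0.0383]
tool_rot: [0.045, 0.999, -0.0, 0.0]
force: [-0.5, 1.0, 0.4]
finger_gap: -0.003
```

```bash
python3 -m creep '{"claw":[0,0,0,0,0,0,0,0,0,0,0],"dp":[[0,0.4,0],[0,0.8,0],[0,1.2,0],[0,1.5,0],[0,1.8,0],[0,2.1,0],[0,2.4,0],[0,2.7,0],[0,3,0],[0,3.2,0],[0,3.2,0]],"roll":[0,0,0,0,0,0,0,0,0,0,0]}';python3 - <<'E'
from h import *
st();s=snap('wrist','w6')
E
```

```text
t: 10.5
tcp_pos: [0.5434, 0.0129, 0.0383]
tool_rot: [0.045, 0.999, 0.0, -0.0]
force: [0.2, 0.2, -0.0]
finger_gap: -0.001
10.5 [0.5434 0.0129 0.0383] h [ 10.8 -85.7] F [ 0.2  0.2 -0. ] gap -0.001 q [-0.18  0.75  1.78  0.    0.61 -1.66]
```

View pics/w6.png

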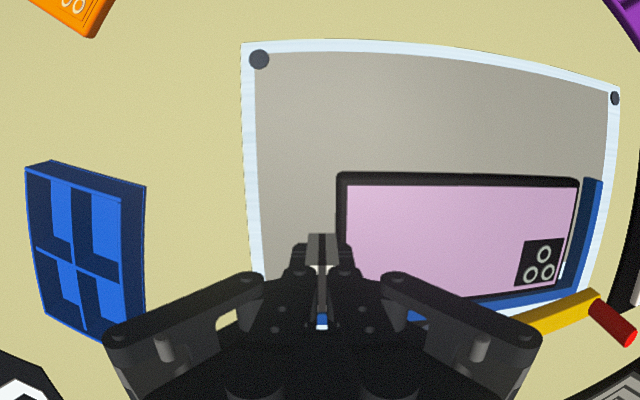

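The phone's edge is against the fingers at column ~340 and it is still on the back fence; a small gap remains at the end fence (column ~580).

```bash
python3 -m creep '{"claw":[0,0,0,0],"dp":[[0,0.2,0],[0,0.4,0],[0,0.5,0],[0,0.5,0]],"roll":[0,0,0,0]}';python3 - <<'E'
from h import *
st();s=snap('wrist','w7')
cv2.imwrite('pics/w7z.png',cv2.resize(s['image'][150:320,300:640,::-1],None,fx=2.3,fy=2.3,interpolation=2))
E
```

```text
t: 10.95
tcp_pos: [0.5439, 0.0178, 0.0383]
tool_rot: [0.045, 0.999, 0.0, 0.0]
force: [-0.1, 0.5, -0.6]
finger_gap: 0.003
10.95 [0.5439 0.0178 0.0383] h [ 10.8 -80.8] F [-0.1  0.5 -0.6] gap 0.003 q [-0.17  0.75  1.78  0.    0.61 -1.65]
```

View pics/w7z.png

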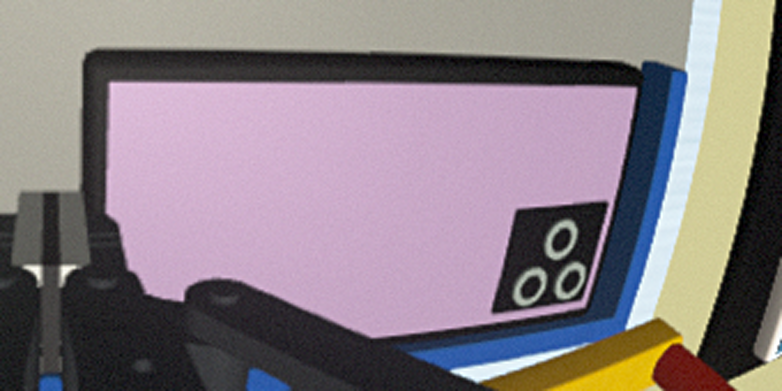

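Only a very small gap is left at the end fence. I'll use 1 mm steps.

```bash
python3 -m creep '{"claw":[0,0,0],"dp":[[0,0.05,0],[0,0.1,0],[0,0.1,0]],"roll":[0,0,0]}'
```

```text
t: 11.3
tcp_pos: [0.5439, 0.0186, 0.0383]
tool_rot: [0.045, 0.999, -0.0, -0.0]
force: [-0.7, -0.7, -0.4]
finger_gap: -0.003
```

```bash
python3 -m creep '{"claw":[0,0,0],"dp":[[0,0.05,0],[0,0.1,0],[0,0.1,0]],"roll":[0,0,0]}'
```

```text
t: 11.6
tcp_pos: [0.5441, 0.0197, 0.0383]
tool_rot: [0.045, 0.999, 0.0, 0.0]
force: [0.2, -0.5, 0.3]
finger_gap: 0.0
```

```bash
python3 -m creep '{"claw":[0,0,0],"dp":[[0,0.05,0],[0,0.1,0],[0,0.1,0]],"roll":[0,0,0]}'
```

```text
t: 11.9
tcp_pos: [0.5441, 0.0207, 0.0383]
tool_rot: [0.045, 0.999, 0.0, 0.0]
force: [-0.1, -0.3, 0.1]
finger_gap: -0.0
```

```bash
python3 -m creep '{"claw":[0,0,0],"dp":[[0,0.05,0],[0,0.1,0],[0,0.1,0]],"roll":[0,0,0]}';python3 - <<'E'
from h import *
st();s=snap('wrist','w8')
cv2.imwrite('pics/w8z.png',cv2.resize(s['image'][150:320,300:640,::-1],None,fx=2.3,fy=2.3,interpolation=2))
E
```

```text
t: 12.2
tcp_pos: [0.5442, 0.0217, 0.0383]
tool_rot: [0.045, 0.999, 0.0, -0.0]
force: [0.2, 0.2, -0.2]
finger_gap: -0.0
12.2 [0.5442 0.0217 0.0383] h [ 10.9 -76.9] F [ 0.2  0.2 -0.2] gap -0.0 q [-0.17  0.75  1.78  0.    0.61 -1.65]
```

View pics/w8z.png

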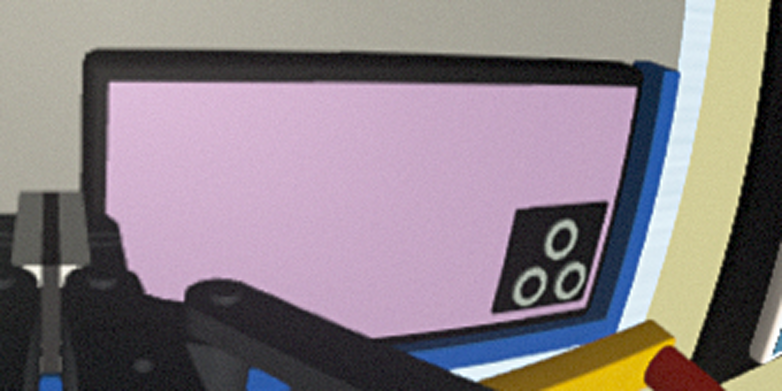

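Still closing in on the fence. The phone stays fixed in the image and the fence comes nearer, at zoomed column ~640. I'll continue.

```bash
python3 -m creep '{"claw":[0,0,0],"dp":[[0,0.05,0],[0,0.1,0],[0,0.1,0]],"roll":[0,0,0]}'
```

```text
t: 12.55
tcp_pos: [0.5443, 0.0227, 0.0383]
tool_rot: [0.045, 0.999, 0.0, -0.0]
force: [-0.1, -0.8, -0.8]
finger_gap: -0.0
```

```bash
python3 -m creep '{"claw":[0,0,0],"dp":[[0,0.05,0],[0,0.1,0],[0,0.1,0]],"roll":[0,0,0]}'
```

```text
t: 12.85
tcp_pos: [0.5444, 0.0237, 0.0383]
tool_rot: [0.045, 0.999, 0.0, -0.0]
force: [-0.1, -0.2, -0.9]
finger_gap: 0.001
```

```bash
python3 -m creep '{"claw":[0,0,0],"dp":[[0,0.05,0],[0,0.1,0],[0,0.1,0]],"roll":[0,0,0]}';python3 - <<'E'
from h import *
st();s=snap('wrist','w9')
cv2.imwrite('pics/w9z.png',cv2.resize(s['image'][150:320,300:640,::-1],None,fx=2.3,fy=2.3,interpolation=2))
E
```

```text
t: 13.15
tcp_pos: [0.5445, 0.0247, 0.0383]
tool_rot: [0.045, 0.999, 0.0, -0.0]
force: [0.4, -0.6, -0.5]
finger_gap: -0.003
13.15 [0.5445 0.0247 0.0383] h [ 10.9 -73.9] F [ 0.4 -0.6 -0.5] gap -0.003 q [-0.16  0.75  1.78  0.    0.61 -1.64]
```

View pics/w9z.png

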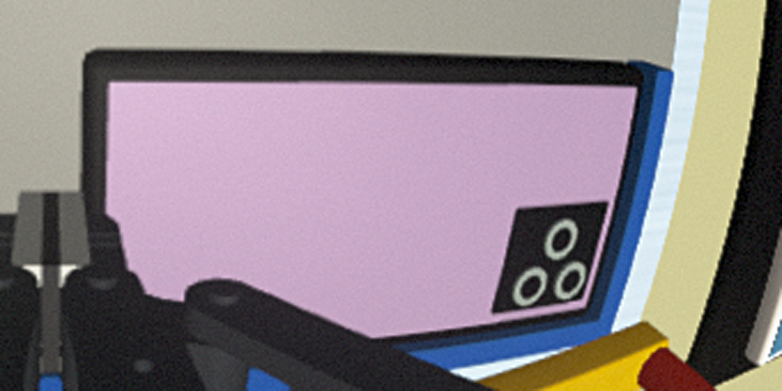

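Still moving freely and nearly touching. I'll continue in 1 mm steps.

```bash
python3 -m creep '{"claw":[0,0,0],"dp":[[0,0.05,0],[0,0.1,0],[0,0.1,0]],"roll":[0,0,0]}'
```

```text
t: 13.5
tcp_pos: [0.5446, 0.0256, 0.0383]
tool_rot: [0.045, 0.999, 0.0, 0.0]
force: [-0.4, -0.3, 0.1]
finger_gap: -0.002
```

```bash
python3 -m creep '{"claw":[0,0,0],"dp":[[0,0.05,0],[0,0.1,0],[0,0.1,0]],"roll":[0,0,0]}'
```

```text
t: 13.8
tcp_pos: [0.5447, 0.0266, 0.0383]
tool_rot: [0.045, 0.999, 0.0, -0.0]
force: [-0.1, -0.5, -0.3]
finger_gap: 0.002
```

```bash
python3 -m creep '{"claw":[0,0,0],"dp":[[0,0.05,0],[0,0.1,0],[0,0.1,0]],"roll":[0,0,0]}'
```

```text
t: 14.1
tcp_pos: [0.5453, 0.0269, 0.0384]
tool_rot: [0.045, 0.999, -0.0, 0.001]
force: [0.9, -5.2, -0.8]
finger_gap: -0.0
```

```bash
python3 -m creep '{"claw":[0,0,0],"dp":[[0,0.05,0],[0,0.1,0],[0,0.1,0]],"roll":[0,0,0]}';python3 - <<'E'
from h import *
st();s=snap('wrist','w10')
cv2.imwrite('pics/w10z.png',cv2.resize(s['image'][150:320,300:640,::-1],None,fx=2.3,fy=2.3,interpolation=2))
E
```

```text
t: 14.4
tcp_pos: [0.5453, 0.027, 0.0384]
tool_rot: [0.045, 0.999, -0.001, 0.0]
force: [-0.4, -8.1, -1.1]
finger_gap: -0.004
14.4 [0.5453 0.027  0.0384] h [ 11.5 -71.4] F [-0.4 -8.1 -1.1] gap -0.004 q [-0.15  0.76  1.78 -0.    0.61 -1.63]
```

View pics/w10z.png

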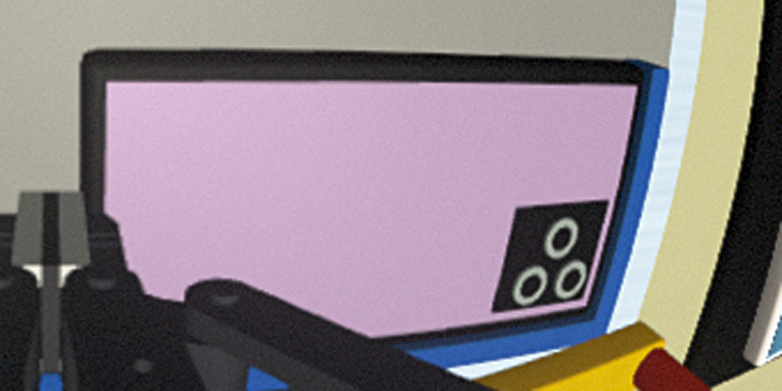

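Contact came at -8 N against the end fence, with the TCP at y = -71.4, matching the expected phone edge at -65. I'll back off, lift and verify from above.

```bash
python3 -m creep '{"claw":[0,0,0,0,0,0,0,0,0,0,0,0],"dp":[[0,-0.7,0],[0,-1.8,0],[0,-1.8,-4],[0,-1.8,-8],[-3,-1,-12],[-6.5,1,-15],[-9,4,-18],[-10.6,7.5,-21],[-10.6,8,-21.2],[-10.6,8,-21.2],[-10.6,8,-21.2],[-10.6,8,-21.2]],"roll":[0,0,0,0,0,0,0,0,0,0,0,0]}';python3 - <<'E'
from h import *
st();s=snap('wrist','w11')
cv2.imwrite('pics/w11z.png',cv2.resize(s['image'][0:170,205:435,::-1],None,fx=3.45,fy=3.45,interpolation=2))
E
```

```text
t: 15.65
tcp_pos: [0.6559, 0.0974, 0.2483]
tool_rot: [0.046, 0.999, -0.0, -0.002]
force: [-0.1, 0.4, -0.2]
finger_gap: 0.002
15.65 [0.6559 0.0974 0.2483] h [115.6   8.2] F [-0.1  0.4 -0.2] gap 0.002 q [-0.02  0.58  1.33 -0.    1.23 -1.5 ]
```

View pics/w11z.png

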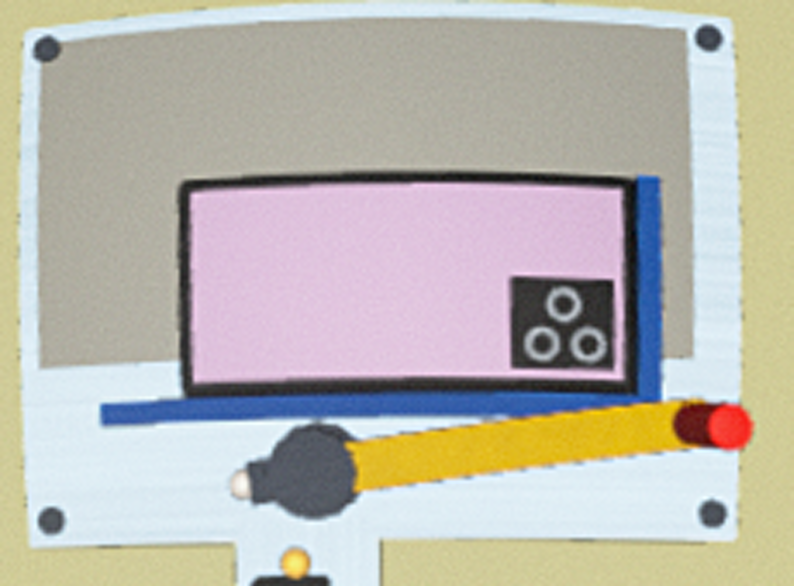

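Phone flush to both fences: its bottom edge lies along the back fence at zoomed row ~397 and its right edge against the end fence at column ~637. Next I'll check this numerically and plan the arc.

```bash
python3 - <<'E'
from h import *
s=load('w11'); z=lambda u,v:(u/3.45+205-.36,v/3.45-.36)
import h
C=[(25,28),(732,18),(738,539),(29,546)]
loc=np.array([[-95,-125],[-95,125],[95,125],[95,-125]])/1000
W=np.array([fray(s,*z(*c),.012)[:2] for c in C]);f=fit(loc,W);print(f)
for n,zz,pts in (('phone',.024,[(180,182),(634,176),(638,394),(185,398)]),('knob',.084,[(731,427)]),('hub',.047,[(317,470)])):
    print(n,[w2h(fray(s,*z(*p),zz)).round(1).tolist() for p in pts])
b=np.arctan2(70-52.5,98+20);print('b',b)
p=h2w(70-120*np.sin(b),-20+120*np.cos(b));print(p,'yaw',TH-np.pi/2+b)
step([*p,.13],TH-np.pi/2+b)
E
```

```text
(np.float64(-0.08516694107667568), array([0.53915186, 0.09889205]), np.float64(0.0015846152339030195))
phone [[-28.0, -64.3], [-29.2, 83.3], [43.9, 84.3], [44.5, -63.3]]
knob [[52.8, 97.8]]
hub [[67.9, -18.5]]
b 0.14723191804075808
[0.60068018 0.19303644] yaw -1.5095644087541387
dp [ 6.36  9.02 11.88] roll 1.417 z-tilt [-4.1e-03 -1.0e-04 -1.0e+00]
```

```bash
python3 -m creep '{"claw":[3.4,3.4,3.4,3.4,3.4,3.4,3.4,3.4,3.4,3.4,3.4,3.4],"dp":[[0,1,0],[0.6,2,1],[1.2,3,2],[2,4,3],[3,5,4],[4,6,5],[5,7,6.5],[5.7,8,8],[6.4,9,10],[6.4,9,11],[6.4,9,11.9],[6.4,9,11.9]],"roll":[0.13,0.26,0.4,0.53,0.66,0.8,0.93,1.07,1.2,1.33,1.42,1.42]}';python3 - <<'E'
from h import *
st();s=snap('wrist','w12');snap('side','b12');step([.60068018,.19303644,.075],TH-np.pi/2+.147)
E
```

```text
t: 16.9
tcp_pos: [0.6004, 0.193, 0.1291]
tool_rot: [0.686, 0.728, -0.002, -0.002]
force: [-0.4, 0.1, 0.2]
finger_gap: 0.396
16.9 [0.6004 0.193  0.1291] h [52.1 98.6] F [-0.4  0.1  0.2] gap 0.396 q [ 0.13  0.69  1.51 -0.    0.95  0.08]
dp [-0.02 -0.1   5.58] roll -0.0 z-tilt [-1.4e-03 -2.0e-04 -1.0e+00]
```

View pics/w12.png

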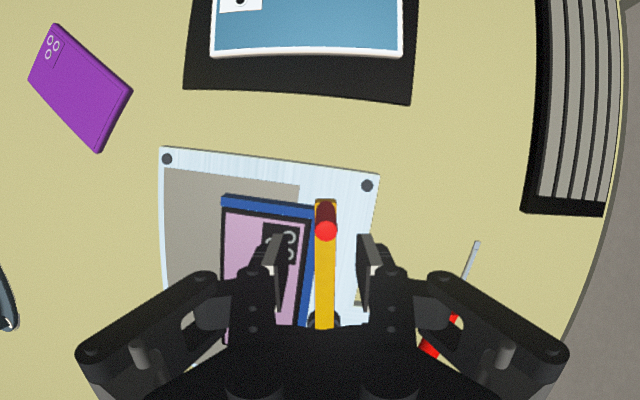

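The knob (326,230) is centred between the pads at columns 275 and 370, with the bar running down the middle. I'll descend around it.

```bash
python3 -m creep '{"claw":[3.4,3.4,3.4,3.4],"dp":[[0,-0.1,2],[0,-0.1,4],[0,-0.1,5.7],[0,-0.1,5.7]],"roll":[0,0,0,0]}';python3 - <<'E'
from h import *
st();s=snap('wrist','w13')
for b in np.arange(.15,1.76,.08):
    pass
from scipy.spatial.transform import Rotation as Ro
m=manip.sense(); R=Ro.from_quat(m['tool_rot']).as_matrix()
for b in np.arange(.147,1.8,.08):
    p=h2w(70-120*np.sin(b),-20+120*np.cos(b)); d=R.T@np.array([*(p-m['tcp_pos'][:2]),0])*100
    print(round(b,3),d[:2].round(2),round(.147-b,2))
E
```

```text
t: 17.4
tcp_pos: [0.5997, 0.1933, 0.0726]
tool_rot: [0.685, 0.728, -0.002, -0.001]
force: [-0.4, 0.2, 1.2]
finger_gap: 0.401
17.4 [0.5997 0.1933 0.0726] h [51.4 98.9] F [-0.4  0.2  1.2] gap 0.401 q [ 0.13  0.77  1.54 -0.    0.84  0.07]
0.147 [-0.05  0.  ] 0.0
0.227 [-0.09 -0.96] -0.08
0.307 [-0.2  -1.91] -0.16
0.387 [-0.4  -2.85] -0.24
0.467 [-0.66 -3.77] -0.32
0.547 [-1.   -4.67] -0.4
0.627 [-1.41 -5.54] -0.48
0.707 [-1.89 -6.37] -0.56
0.787 [-2.43 -7.16] -0.64
0.867 [-3.03 -7.91] -0.72
0.947 [-3.69 -8.61] -0.8
1.027 [-4.41 -9.25] -0.88
1.107 [-5.17 -9.83] -0.96
1.187 [ -5.98 -10.34] -1.04
1.267 [ -6.83 -10.8 ] -1.12
1.347 [ -7.71 -11.18] -1.2
1.427 [ -8.62 -11.49] -1.28
1.507 [ -9.55 -11.73] -1.36
1.587 [-10.49 -11.89] -1.44
1.667 [-11.45 -11.98] -1.52
1.747 [-12.41 -11.99] -1.6
```

View pics/w13.png

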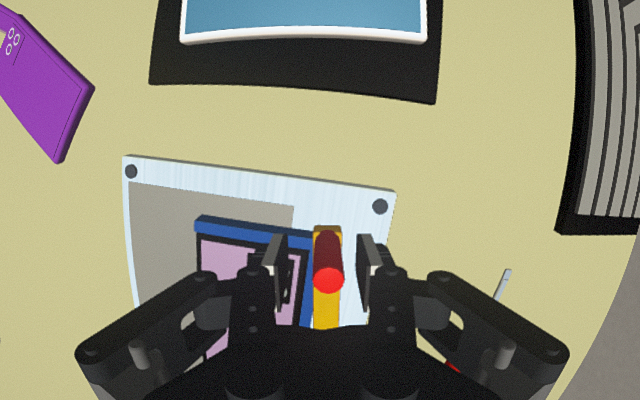

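The knob is caged (red top at 328,280 between the pads). I'll start the arc.

```bash
python3 -m creep '{"claw":[3.4,3.4,3.4,3.4,3.4,3.4,3.4,3.4,3.4,3.4,3.4],"dp":[[-0.09,-0.96,0],[-0.2,-1.91,0],[-0.4,-2.85,0],[-0.66,-3.77,0],[-1,-4.67,0],[-1.41,-5.54,0],[-1.89,-6.37,0],[-2.43,-7.16,0],[-3.03,-7.91,0],[-3.69,-8.61,0],[-3.69,-8.61,0]],"roll":[-0.08,-0.16,-0.24,-0.32,-0.4,-0.48,-0.56,-0.64,-0.72,-0.8,-0.8]}';cat > arc.py <<'E'
from h import *
from scipy.spatial.transform import Rotation as Ro
st();m=manip.sense(); R=Ro.from_quat(m['tool_rot']).as_matrix()
cur=np.arctan2(R[1,1],R[0,1])-TH+0  # tool y angle in holder = b
print('tool b',cur)
for b in np.arange(.947,1.8,.06):
    p=h2w(70-120*np.sin(b),-20+120*np.cos(b)); d=R.T@np.array([*(p-m['tcp_pos'][:2]),0])*100
    print(round(b,3),d[:2].round(2),round(cur-b,3))
E
python3 - <<'E'
from arc import *
s=snap('wrist','w14')
E
```

```text
t: 18.55
tcp_pos: [0.5177, 0.1515, 0.0758]
tool_rot: [0.348, 0.937, 0.0, 0.001]
force: [0.4, -0.0, 0.7]
finger_gap: 0.398
18.55 [0.5177 0.1515 0.0758] h [-26.7  50.2] F [ 0.4 -0.   0.7] gap 0.398 q [ 0.08  0.68  1.78 -0.    0.67 -0.78]
tool b 0.9456462337734893
0.947 [ 0.05 -0.05] -0.001
1.007 [ 0.03 -0.77] -0.061
1.067 [-0.04 -1.49] -0.121
1.127 [-0.15 -2.2 ] -0.181
1.187 [-0.3 -2.9] -0.241
1.247 [-0.49 -3.6 ] -0.301
1.307 [-0.72 -4.28] -0.361
1.367 [-1.   -4.94] -0.421
1.427 [-1.31 -5.59] -0.481
1.487 [-1.66 -6.22] -0.541
1.547 [-2.05 -6.82] -0.601
1.607 [-2.48 -7.4 ] -0.661
1.667 [-2.94 -7.96] -0.721
1.727 [-3.43 -8.48] -0.781
1.787 [-3.95 -8.98] -0.841
```

View pics/w14.png

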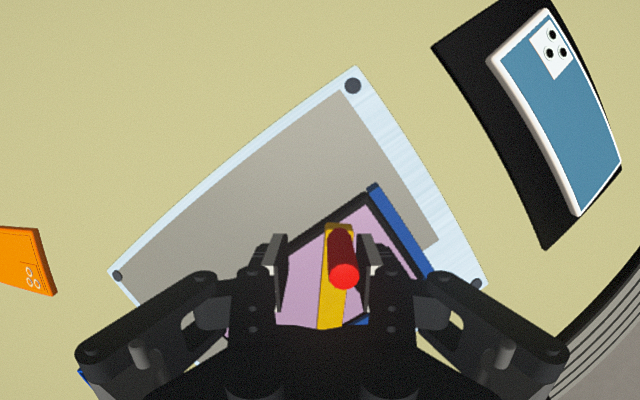

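The knob is trailing against the right pad (345,275) and the bar is out over the phone. I'll continue through the detent.

```bash
python3 -m creep '{"claw":[3.4,3.4,3.4,3.4,3.4,3.4,3.4,3.4],"dp":[[0.03,-0.77,0],[-0.04,-1.49,0],[-0.15,-2.2,0.1],[-0.3,-2.9,0.2],[-0.49,-3.6,0.2],[-0.72,-4.28,0.2],[-1,-4.94,0.2],[-1,-4.94,0.2]],"roll":[-0.06,-0.12,-0.18,-0.24,-0.3,-0.36,-0.42,-0.42]}'
python3 - <<'E'
from arc import *
E
```

```text
t: 19.4
tcp_pos: [0.4938, 0.1081, 0.073]
tool_rot: [0.146, 0.989, 0.0, 0.001]
force: [0.0, 0.5, -0.1]
finger_gap: 0.398
19.4 [0.4938 0.1081 0.073 ] h [-46.8   4.9] F [ 0.   0.5 -0.1] gap 0.398 q [-0.01  0.66  1.87  0.    0.61 -1.28]
tool b 1.364662219605461
0.947 [-0.97  4.82] 0.418
1.007 [-0.7   4.16] 0.358
1.067 [-0.47  3.47] 0.298
1.127 [-0.28  2.78] 0.238
1.187 [-0.13  2.08] 0.178
1.247 [-0.02  1.36] 0.118
1.307 [0.04 0.65] 0.058
1.367 [ 0.06 -0.07] -0.002
1.427 [ 0.04 -0.79] -0.062
1.487 [-0.03 -1.51] -0.122
1.547 [-0.14 -2.22] -0.182
1.607 [-0.29 -2.92] -0.242
1.667 [-0.48 -3.62] -0.302
1.727 [-0.72 -4.3 ] -0.362
1.787 [-0.99 -4.96] -0.422
```

```bash
python3 - <<'E'
from h import *
s=snap('wrist','w15')
E
```

```text
(no output)
```

View pics/w15.png

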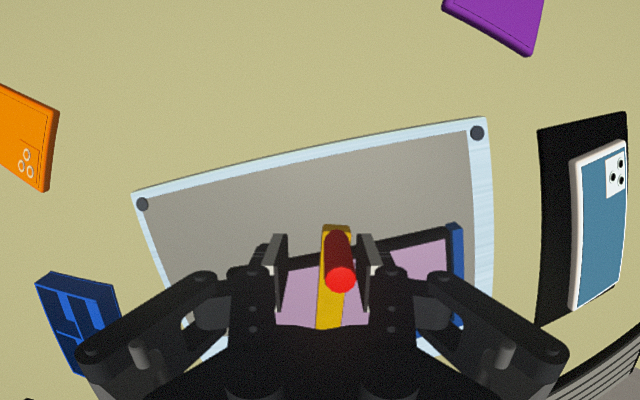

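The knob is still inside the jaws and the phone appears undisturbed. I'll continue more slowly.

```bash
python3 -m creep '{"claw":[3.4,3.4,3.4,3.4,3.4],"dp":[[0.04,-0.4,0],[0.04,-0.8,0],[0,-1.15,0],[-0.03,-1.5,0],[-0.03,-1.5,0]],"roll":[-0.03,-0.06,-0.09,-0.12,-0.12]}'
```

```text
t: 19.95
tcp_pos: [0.4892, 0.0934, 0.0726]
tool_rot: [0.086, 0.996, -0.0, 0.0]
force: [0.9, -0.1, -0.4]
finger_gap: 0.4
```

```bash
python3 - <<'E'
from arc import *
s=snap('wrist','w16')
E
```

```text
19.95 [0.4892 0.0934 0.0726] h [-50.1 -10.1] F [ 0.9 -0.1 -0.4] gap 0.4 q [-0.04  0.66  1.89 -0.    0.59 -1.43]
tool b 1.4844415454985336
0.947 [-1.74  6.19] 0.537
1.007 [-1.39  5.57] 0.477
1.067 [-1.08  4.92] 0.417
1.127 [-0.81  4.25] 0.357
1.187 [-0.58  3.57] 0.297
1.247 [-0.39  2.87] 0.237
1.307 [-0.24  2.17] 0.177
1.367 [-0.14  1.46] 0.117
1.427 [-0.07  0.74] 0.057
1.487 [-0.05  0.02] -0.003
1.547 [-0.08 -0.7 ] -0.063
1.607 [-0.14 -1.42] -0.123
1.667 [-0.25 -2.13] -0.183
1.727 [-0.4  -2.83] -0.243
1.787 [-0.6  -3.52] -0.303
```

View pics/w16.png

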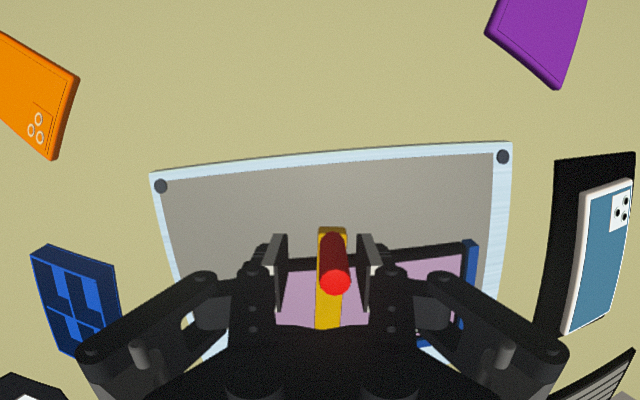

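The knob sits about mid-jaw now (335,275), so the brace is near 1.45. I'll continue to the stop.

```bash
python3 -m creep '{"claw":[3.4,3.4,3.4,3.4,3.4],"dp":[[-0.06,-0.35,0],[-0.08,-0.7,0],[-0.1,-1.05,0],[-0.14,-1.4,0],[-0.14,-1.4,0]],"roll":[-0.03,-0.06,-0.09,-0.12,-0.12]}'
python3 - <<'E'
from arc import *
s=snap('wrist','w17')
E
```

```text
t: 20.5
tcp_pos: [0.4881, 0.0794, 0.0724]
tool_rot: [0.026, 1.0, -0.0, 0.0]
force: [-0.6, 0.6, 0.2]
finger_gap: 0.401
20.5 [0.4881 0.0794 0.0724] h [-50.  -24.2] F [-0.6  0.6  0.2] gap 0.401 q [-0.07  0.66  1.9  -0.    0.59 -1.58]
tool b 1.604480474043979
0.947 [-2.51  7.35] 0.657
1.007 [-2.09  6.76] 0.597
1.067 [-1.7   6.16] 0.537
1.127 [-1.35  5.53] 0.477
1.187 [-1.04  4.88] 0.417
1.247 [-0.77  4.21] 0.357
1.307 [-0.54  3.53] 0.297
1.367 [-0.35  2.84] 0.237
1.427 [-0.2   2.13] 0.177
1.487 [-0.09  1.42] 0.117
1.547 [-0.03  0.7 ] 0.057
1.607 [-0.01 -0.02] -0.003
1.667 [-0.03 -0.74] -0.063
1.727 [-0.1  -1.45] -0.123
1.787 [-0.21 -2.17] -0.183
```

View pics/w17.png

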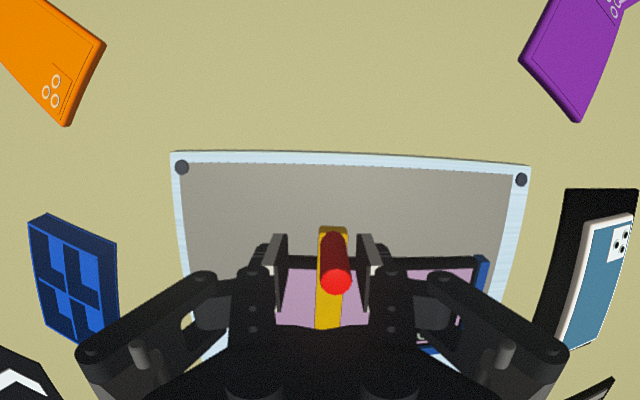

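```bash
python3 -m creep '{"claw":[3.4,3.4,3.4,3.4],"dp":[[-0.01,-0.2,0],[-0.02,-0.4,0],[-0.03,-0.6,0],[-0.03,-0.6,0]],"roll":[-0.02,-0.04,-0.05,-0.05]}'
```

```text
t: 20.95
tcp_pos: [0.4878, 0.0733, 0.0723]
tool_rot: [0.0, 1.0, -0.0, 0.0]
force: [0.1, 1.0, 0.0]
finger_gap: 0.4
```

```bash
python3 -m creep '{"claw":[3.4,3.4,3.4,3.4],"dp":[[0,-0.1,0],[0,-0.2,0],[0,-0.3,0],[0,-0.3,0]],"roll":[0,0,0,0]}'
python3 - <<'E'
from h import *
st();s=snap('wrist','w18')
E
```

```text
t: 21.35
tcp_pos: [0.4877, 0.0704, 0.0723]
tool_rot: [0.0, 1.0, -0.0, -0.0]
force: [-0.6, 0.9, -0.1]
finger_gap: 0.397
21.35 [0.4877 0.0704 0.0723] h [-49.6 -33.2] F [-0.6  0.9 -0.1] gap 0.397 q [-0.08  0.66  1.9  -0.    0.58 -1.65]
```

View pics/w18.png

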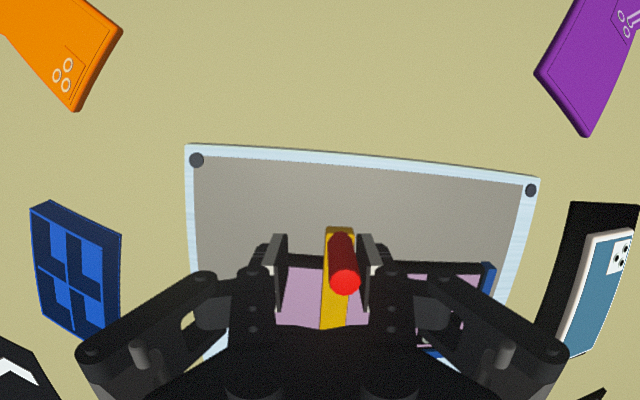

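The knob now lags towards the right pad (344,275), so the brace appears to be standing on the stop. I'll press on to confirm.

```bash
python3 -m creep '{"claw":[3.4,3.4,3.4],"dp":[[0,-0.1,0],[0,-0.15,0],[0,-0.15,0]],"roll":[0,0,0]}'
```

```text
t: 21.7
tcp_pos: [0.4876, 0.0694, 0.0723]
tool_rot: [0.001, 1.0, 0.0, -0.0]
force: [0.2, 4.0, 0.2]
finger_gap: 0.397
```

```bash
python3 -m creep '{"claw":[3.4,3.4,3.4],"dp":[[0,-0.1,0],[0,-0.15,0],[0,-0.15,0]],"roll":[0,0,0]}'
```

```text
t: 22.0
tcp_pos: [0.4875, 0.0691, 0.0723]
tool_rot: [0.001, 1.0, 0.001, 0.0]
force: [1.4, 9.5, -0.4]
finger_gap: 0.4
```

```bash
python3 -m creep '{"claw":[3.4,3.4,3.4],"dp":[[0,-0.1,0],[0,-0.1,0],[0,-0.1,0]],"roll":[0,0,0]}'
python3 - <<'E'
from h import *
st()
E
```

```text
t: 22.3
tcp_pos: [0.4875, 0.0688, 0.0723]
tool_rot: [0.001, 1.0, 0.002, 0.0]
force: [1.7, 12.4, -0.6]
finger_gap: 0.398
22.3 [0.4875 0.0688 0.0723] h [-49.7 -34.8] F [ 1.7 12.4 -0.6] gap 0.398 q [-0.09  0.66  1.9   0.01  0.58 -1.66]
```

The stop is firm at 12 N with the knob at y ≈ -24 mm (b = 1.6). I'll centre the jaws, lift and inspect.

```bash
python3 -m creep '{"claw":[3.4,3.4,3.4,3.4,3.4,3.4,3.4,3.4,3.4,3.4,3.4,3.4],"dp":[[0,0.7,0],[0,1.2,0],[0,1.2,0],[0,1.2,-2],[0,1.2,-5],[0,1.2,-9],[0,1.2,-13],[-4,2,-17],[-8.5,3,-17.5],[-13,3,-17.5],[-16.5,3,-17.5],[-16.5,3,-17.5]],"roll":[0,0,0,0,0,0,0,0,0,0,0,0]}';python3 - <<'E'
from h import *
st();s=snap('wrist','w19');snap('side','b19')
cv2.imwrite('pics/w19z.png',cv2.resize(s['image'][0:170,205:435,::-1],None,fx=3.45,fy=3.45,interpolation=2))
E
```

```text
t: 23.5
tcp_pos: [0.6573, 0.0953, 0.2471]
tool_rot: [0.001, 1.0, -0.0, 0.003]
force: [-0.1, -0.1, -0.5]
finger_gap: 0.4
23.5 [0.6573 0.0953 0.2471] h [117.2   6.2] F [-0.1 -0.1 -0.5] gap 0.4 q [-0.02  0.58  1.33 -0.    1.22 -1.59]
```

View pics/w19.png

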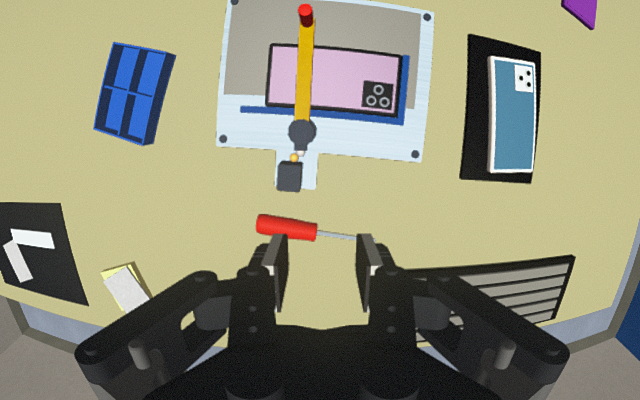

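View pics/w19z.png

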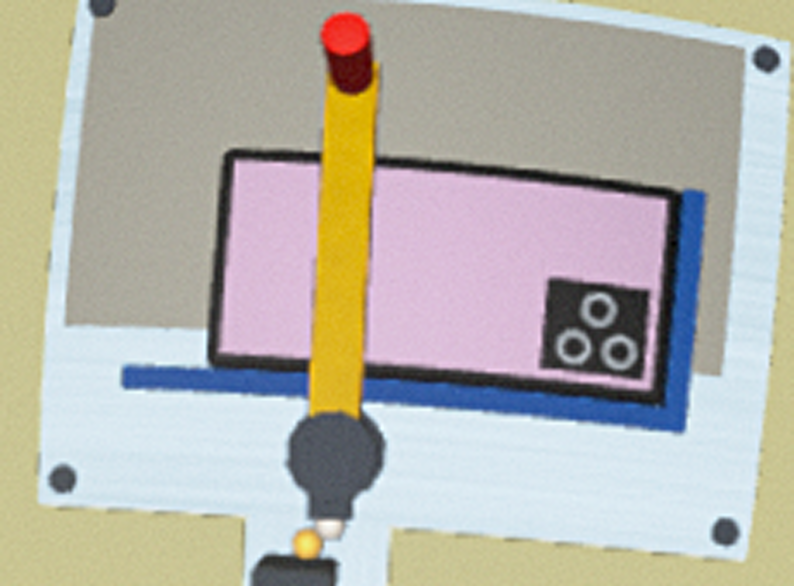

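The brace lies across the phone, its nose is past the yellow ball (zoomed 330,525 against 307,545), and the phone is flush on both fences. Next, the numeric check.

```bash
python3 - <<'E'
from h import *
s=load('w19'); z=lambda u,v:(u/3.45+205-.36,v/3.45-.36)
for n,zz,pts in (('phone',.024,[(227,150),(683,190),(664,405),(210,366)]),('knob',.084,[(346,34)]),('hub',.047,[(336,454)]),('endf',.026,[(684,192)]),('backf',.026,[(122,367)])):
    print(n,[w2h(fray(s,*z(*p),zz)).round(1).tolist() for p in pts])
k=w2h(fray(s,*z(346,34),.084));hb=w2h(fray(s,*z(336,454),.047));print(np.arctan2(-(k-hb)[0],(k-hb)[1]), np.arctan2(70-k[0],k[1]+20))
# bystanders: before/after in scene & side
for c in('scene','side'):
    n=snap(c,c+'E'); o=load(c+'0'); d=cv2.absdiff(n['image'],o['image']).max(2); print(c,(d>60).sum())
    cv2.imwrite('pics/'+c+'D.png',((d>50)*255).astype('uint8'))
E
```

```text
phone [[-28.0, -63.7], [-28.9, 84.2], [43.6, 84.3], [44.0, -63.3]]
knob [[-49.6, -23.9]]
hub [[68.6, -19.0]]
endf [[-27.8, 84.1]]
backf [[45.5, -92.2]]
1.612057285162543 1.6036071044710338
scene 20064
side 20305
```

View pics/sceneE.png

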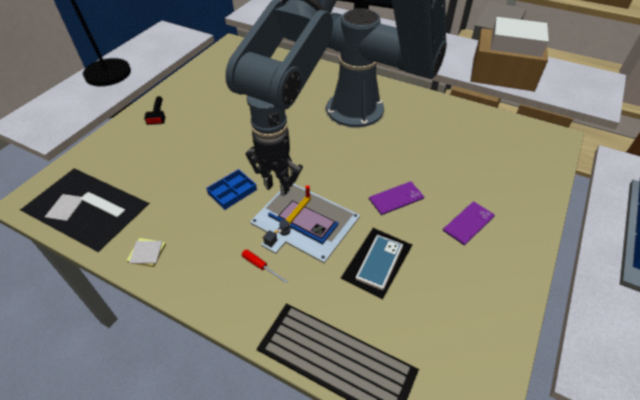

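View pics/sideD.png

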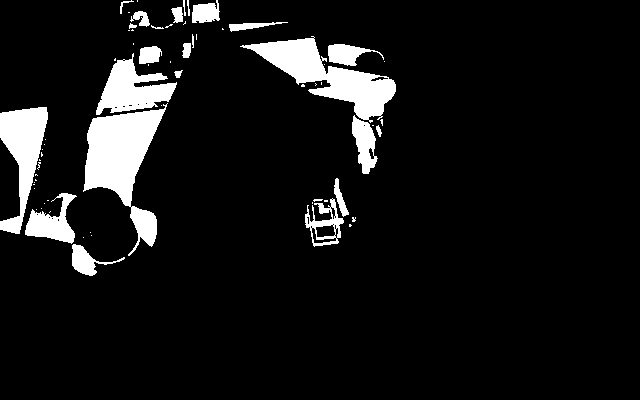

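The knob reads 1.60 rad and the phone edges are on the fence lines. In the scene view (holder at 305,222) the tray, screwdriver and spare phone sit where they were. The difference image shows changes only at the arm, the phone and the brace.

```bash
python3 -c "
from station import workorder;print(workorder.sign_off())"
```

```text
the job is handed in; nothing more can be done
None
```

The lilac phone is flush against both blue fences, the yellow brace is seated on its end stop across it, and I handed the job in at about 23.6 s.

- **Phone:** I pushed it +x with two spread fingertips to the back fence (about 4 N). Then I pushed it +y with closed fingers along that fence to the end fence (about 8 N). The last wrist view put its edges at x ≈ 43.6 to 44.0 mm (fence face at 45) and y ≈ 84 mm (fence face at 85). That is flush to within the roughly 2 mm calibration.
- **Brace:** I swung it by the red knob, held loosely between the jaws, until a firm stop at about 12 N. I measured its angle as 1.60 rad from the knob and known hinge position, and 1.61 from the knob and the hub as seen. Its nose is past the sprung ball.
- **Force readings:** I never saw the expected 5 N detent resistance, because force was only read at the end of each move. I judged the brace seated from the measured angle and the hard stop.
- **Bystanders:** The side camera's before-and-after difference shows changes only at the arm, the phone and the brace. In the scene view the tray, screwdriver and spare phone look unmoved. At hand-in the gripper was clear of everything, with its force reading near zero.

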